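# Uncap the tube and hold the square in the corner

## Task

Lift the loose plastic cap off the upright tube and set it, without dropping it, right way up into the empty pocket of the cap tray, so that it no longer stands in the way. Then pick up the square and press it into the corner between base plate and tube, on the side of the plate's long end and about the middle of the tube, foot flat on the plate and blade flat against the tube so that both faces touch, and finish while still gripping it and pressing it firmly there, ready for the welder to check. Never tip the square over, and leave the other things where they are.

Things in the scene. Friction and masses are not known exactly. Their poses are not given: they have to be found in the camera images.
- fitup: The workpiece: a steel base plate fixed to the bench with a square steel tube standing upright on it, all immovable. Origin: at bench level under the tube's axis. Its x axis points level along the plate, from the tube towards the plate's long free end; y across the plate; z up.
- plate: The base plate, 270 x 110 mm and 12 mm thick, so its top lies 12 mm above the bench. It runs from 35 mm behind the tube's axis to 235 mm in front of it (along the workpiece's x) and is centred across. Pose same as the workpiece's.
- post: The upright tube, 40 x 40 mm and 110 mm tall, standing on the plate (its top is 122 mm above the bench), sides parallel to the plate's. Pose same as the workpiece's (origin at bench level, not at the tube's foot). Its working face, 20 mm from its axis, looks to +x, over the long end of the plate.
- corner (a point): The inside corner that the square goes into: the middle of the line where the tube's working face meets the plate's top. Axes as the workpiece's: x points straight out of the tube's face along the plate, z up out of the plate.
- cap: Black plastic cap resting loosely on the tube's top, sides parallel to the tube's: 50 x 50 mm, 19 mm tall, skirt 15 mm down outside the tube, 2 mm play, 3 mm walls (stands 5 mm proud of the tube's face). On top a round pull knob, 20 mm across, 32 mm tall. Origin: centre of the skirt's lower rim, 107 mm above the bench at the start; z up: cap top 19 mm, knob top 51 mm. About 60 g.
- tray: Fixed low aluminium tray for caps, 172 x 88 mm outside, 25 mm tall, 4 mm walls and floor, split by one wall into two pockets 80 x 80 mm, side by side along its x. Origin: centre of its underside; the empty pocket is on its +x side.
- free_pocket (a point): Centre of the inner floor of the tray's empty pocket, 4 mm above the bench, 42 mm from the tray's centre along the tray's +x. Axes as the tray's.
- spare_cap: A second cap of the same kind, already standing in the other pocket; leave it there. Origin: centre of its skirt's lower rim.
- square: Square standing on its foot: aluminium bar 170 long, 24 thick, 32 mm tall; at one end a steel blade, 25 wide, 5 thick, top at 142 mm. Origin: outer heel, the lower edge (mid thickness) of the blade end. x along the foot away from the blade, y across, z up. Outer faces: x = 0 (blade edge, foot end) and z = 0. In place, origin and x match the corner's. About 0.4 kg, centred 65 mm from the heel.
- square_grip (a point): A good place to grip the foot across its 24 mm thickness: 100 mm from the heel along the foot, 26 mm above its underside. It leaves 75 mm to the blade. Axes as the square's.
- hammer: A hammer lying beyond the work; leave alone. Origin on the bench under it.
- horseshoe: A rusty horseshoe lying flat beyond the work, 12 mm thick; leave alone. Origin on the bench at its centre.
- offcut: A 40 mm long offcut of square tube, beyond the work; leave alone. Origin: centre of its underside.
There are look-alikes about, which are no part of the job. Leave any black, brown or turquoise look-alike of the square alone.

How it is judged:
By the outcome, as a careful person would: the job done as asked, in the order asked, and still so for the second after the job is handed in, while the arm keeps its last pose, push and grip.
It also fails if it takes over 54 s, if anything falls off the work surface, if the arm or the gripper's body presses on something with over 40 N, if the wrist force passes 120 N, or if a joint passes its speed limit or range.

## Robot

A 6-joint arm with a two-finger parallel gripper is mounted at the origin on the work surface. World frame = base frame: x ahead of the robot, y to its left, z up, the work surface at z = 0. Lengths are in m, angles in rad, forces in N, time in s.
With the tool pointing down it reaches from about 0.35 to 0.975 m from the base axis. Payload 4.9 kg.
Tool frame: the origin (TCP) lies on the front face of the gripper's body, between the roots of the fingers; the fingertips stand ctrl.finger_overhang ahead of it and the grasp point (between the pads) lies 54 mm ahead of it (ctrl.finger_overhang is the distance from the TCP to the fingertips, in m); z points along the fingers, y is the line along which they close (so a half turn about z gives the same grasp; the last joint's range is limited). The gripper opens to 85 mm and grips with 20 to 120 N. Pads are 22 mm wide; open, the fingers measure 114 mm over their backs; the gripper's body (76 mm by 85 mm) begins 54 mm behind the grasp point. The pads swing forward as they close: fully open they stand 13 mm farther back than shut.
Start: joints at [-1.262, 0.053, 1.613, -0, 1.476, -0.119], TCP at [0.259, -0.569, 0.304] pointing down, gripper open.
Joint ranges: [-3.01, 3.01], [-1.01, 2.22], [0.06, 2.58], [-1.02, 4.17], [0.09, 2.62], [-3.14, 3.14]. Speed limits (rad/s): [2.57, 2.57, 3.14, 3.14, 3.14, 3.14].

## Interface

Orientations are given as a rotation vector (axis times angle).
In Python, from station import ctrl, vision gives the robot as it stands. The module is installed in compiled form; this text tells all that it offers.
- The arm moves only by the tool drive_tool, never from a script. Its argument "rows" is a list of rows, each a list of 2 entries, a list of its own where there are three numbers: the shift along the tool's x, y, z in m, then the turn about the tool's z in rad. A call has 1 to 10 rows; each row shifts and turns the commanded pose from where the row before left it, along the tool's axes as they then stand; what a row does not reach is not made up. A row lasts 1/10 s, in which the tool goes at most 50 mm and 8.59 degrees, less where a joint would pass 70% of its speed; a pose out of reach is approached as far as the arm can. A call with a gripper value outside its range is refused whole. "jaw" is the closure, from 0 (fully open) to 1 (shut), set as the call begins (left out, the last holds). The fingers move at their own pace and stop on an object; "grip_force" is the grip in N (left out, the last holds). Time passes only in rows, so rows that do not move let the fingers close. It gives the time, the measured TCP pose, the force, the opening and the grip force at its end, in the units of the state.
- ctrl.get_obs(): the state, without advancing time (a new reading comes with each control period).
- vision.get_image(name): name is "side" or "top"; returns a dict with "image" (400x640x3 uint8, blue, green, red), "vertical_fov" (degrees; the focal length in pixels is half the picture's height over the tangent of half this angle, whatever the lens; pixels are square), "cx", "cy" (the principal point, pixels), "dist_coeffs" ([k1, k2, p1, p2, k3] as OpenCV has them; the pictures are not rectified), "R" (3x3) and "t" (3): a world point X has camera coordinates R X + t. Camera axes: x right, y down, z forward; pixel columns grow to the right and rows downward; lengths in m; the calibration is good to about 2 mm. A picture is of the moment at which its call begins. There is no depth.
- ctrl.finish_job(): hands the job in; it is judged then, once.
The state is a dict: "t": time; "q": joint angles; "dq": joint speeds; "effort": joint torques, N m; "tool_pos": TCP position; "tool_rot": TCP orientation; "contact_force": force on the tool from outside, world axes, zero at the start; "wrist_torque": the same for the moment, N m; "opening": finger opening in m; "grip_force": force on a finger pad.
Only numpy, scipy, OpenCV 4.12 (cv2) and the standard library are available. Lean on these libraries where they do the work, as an engineer would, in place of code of your own. Each camera call takes 0.05 s, during which the arm holds its last target. There are 200 camera calls.

## Working session

There is one attempt and no reset: what is moved stays moved. The work goes in short steps, Python scripts to look and compute and a tool call to move; the robot and the scene stay as the last step left them, time stands still between calls to the robot, and variables do not carry over. Pictures are saved under pics/ and viewed, at most 10 in all, crops included, and the job is handed in when it is done.

Besides the shell and the picture viewer there is one more tool, called after "Emit:" as name(argument=value, ...), one argument or row to a line, values as JSON. drive_tool: Moves the arm, as the interface text tells. Its arguments: {"type":"object","properties":{"rows":{"type":"array","items":{"type":"array"}},"jaw":{"type":"number"},"grip_force":{"type":"number"}},"required":["rows"]}

```bash
mkdir -p pics; cat > h.py <<'E'
import numpy as np, cv2
from station import ctrl, vision
def get(n,save=None):
    d=vision.get_image(n)
    if save: cv2.imwrite('pics/'+save,d['image'])
    f=d['image'].shape[0]/2/np.tan(np.radians(d['vertical_fov'])/2)
    d['K']=np.array([[f,0,d['cx']],[0,f,d['cy']],[0,0,1.]]); d['R']=np.array(d['R']); d['t']=np.array(d['t']); d['D']=np.array(d['dist_coeffs'],float)
    return d
def ray(d,uv):
    p=cv2.undistortPoints(np.array(uv,float).reshape(-1,1,2),d['K'],d['D']).reshape(-1,2)
    return -d['R'].T@d['t'], np.c_[p,np.ones(len(p))]@d['R']
def plane(d,uv,z):
    c,r=ray(d,uv); return c+r*((z-c[2])/r[:,2])[:,None]
def proj(d,X):
    return cv2.projectPoints(np.array(X,float).reshape(-1,1,3),cv2.Rodrigues(d['R'])[0],d['t'],d['K'],d['D'])[0].reshape(-1,2)
E
python3 - <<'E'
from h import *
for n in('side','top'):
    d=get(n,n+'0.png'); print(n,-d['R'].T@d['t'],d['R'][2],d['K'][0,0])
print(ctrl.finger_overhang,ctrl.get_obs())
E
```

```text
side [ 0.31526989 -0.99929945  1.17851358] [ 0.20367888  0.6399812  -0.74090417] 426.0574686208267
top [ 0.30009739 -0.06423544  1.47742284] [ 0.21970323 -0.00994512 -0.97551606] 494.9795318168464
0.0726 {'t': 0.1, 'q': array([-1.26201632e+00,  5.33187829e-02,  1.61418271e+00, -3.57043635e-06,
        1.47602537e+00, -1.19018156e-01]), 'dq': array([ 0.00070829, -0.00192201, -0.00266347, -0.00177627, -0.00031073,
        0.00055963]), 'effort': array([ 4.67419395e-04, -3.94902778e+01, -3.71362352e+01, -9.17172497e-05,
        3.87266366e-03,  2.02989378e-05]), 'tool_pos': array([ 0.25914669, -0.56825613,  0.30275297]), 'tool_rot': array([-3.06811647e+00, -6.66463158e-01,  2.93217282e-04]), 'contact_force': array([ 0.08336054, -0.58429759, -0.35808864]), 'wrist_torque': array([ 0.0133531 ,  0.03429621, -0.03596774]), 'grip_force': 0.0, 'opening': 0.08554904151569005}
```

View pics/top0.png

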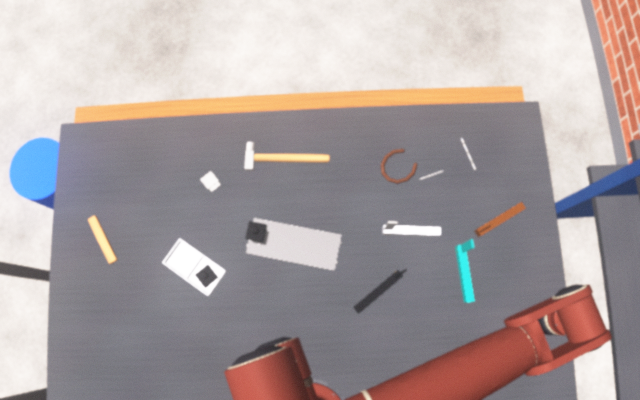

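View pics/side0.png

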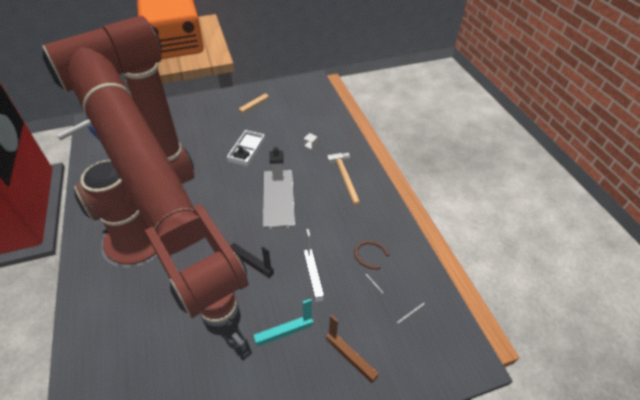

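Candidates for the square in the top view: aluminium one (412,230), black (380,290), brown (500,220) and turquoise (466,272). By the description I choose the bright aluminium one. The cap is at (257,232). The tray is at (194,267), with its empty pocket up-left at (180,253) and the spare cap at (207,276).

```bash
python3 - <<'E'
from h import *
d=get('top'); im=d['image']; s=get('side'); 
hsv=cv2.cvtColor(im,cv2.COLOR_BGR2HSV)
def rects(d,zs,lo,hi,smax,box,name):
    hsv=cv2.cvtColor(d['image'],cv2.COLOR_BGR2HSV)
    m=((hsv[...,1]<smax)&(hsv[...,2]>lo)&(hsv[...,2]<hi)).astype(np.uint8)*255
    x0,y0,x1,y1=box; k=np.zeros_like(m);k[y0:y1,x0:x1]=m[y0:y1,x0:x1]
    cs,_=cv2.findContours(k,cv2.RETR_EXTERNAL,cv2.CHAIN_APPROX_NONE)
    c=max(cs,key=cv2.contourArea)
    P=plane(d,c.reshape(-1,2),zs)[:,:2]
    r=cv2.minAreaRect((P*1000).astype(np.float32))
    print(name,r,cv2.contourArea(c)); print(cv2.boxPoints(r).round(1).tolist())
rects(d,.012,120,256,60,(235,205,350,280),'plate')
rects(d,.025,120,256,60,(150,225,235,305),'tray')
rects(d,.032,120,256,60,(375,215,450,245),'square')
for n,p in dict(plate=(300,250),table=(300,300),sq=(420,230),tray=(178,255)).items(): print(n,hsv[p[1],p[0]])
a=cv2.resize(im[205:285,150:350],(800,320),interpolation=cv2.INTER_CUBIC)
b=cv2.resize(im[205:255,360:460],(600,300),interpolation=cv2.INTER_CUBIC)
c=np.zeros((600,800,3),np.uint8); c[:300,:800]=a[:300]; c[300:,:600]=b
cv2.imwrite('pics/crop1.png',c)
a=cv2.resize(s['image'][120:300,220:340],(400,600),interpolation=cv2.INTER_CUBIC); cv2.imwrite('pics/crop2.png',a)
E
```

```text
plate ((518.669921875, 32.77630615234375), (347.1360168457031, 224.21116638183594), 87.25896453857422) 8436.0
[[398.3999938964844, -135.1999969482422], [622.2999877929688, -146.0], [638.9000244140625, 200.8000030517578], [415.0, 211.5]]
tray ((463.6584167480469, 332.7064514160156), (263.1614990234375, 236.83071899414062), 88.17500305175781) 6636.0
[[341.1000061035156, 205.0], [577.7999877929688, 197.39999389648438], [586.2000122070312, 460.3999938964844], [349.5, 468.0]]
square ((534.7318115234375, -329.1274108886719), (224.65452575683594, 87.77328491210938), 87.02397918701172) 2146.0
[[485.1000061035156, -439.0], [572.7000122070312, -443.6000061035156], [584.4000244140625, -219.1999969482422], [496.70001220703125, -214.6999969482422]]
plate [  5   7 225]
table [117  19 133]
sq [150   1 255]
tray [  0   0 255]
```

View pics/crop1.png

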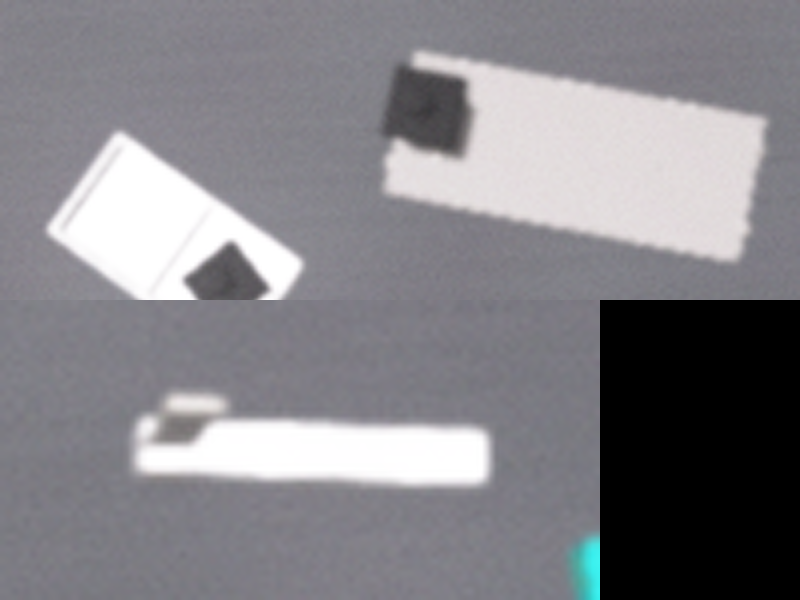

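View pics/crop2.png

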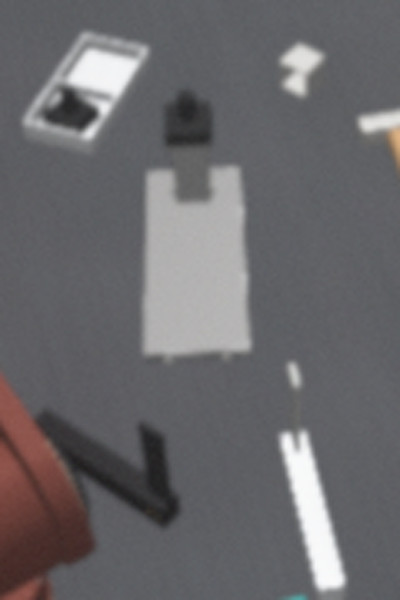

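The crops confirm it: the aluminium square has its blade at the left end, pointing toward the plate. The cap sits at the plate's left end, and the tray's up-left pocket is empty.

```bash
cat >> h.py <<'E'
def blob(d,m,box):
    x0,y0,x1,y1=box; k=np.zeros(m.shape,np.uint8);k[y0:y1,x0:x1]=m[y0:y1,x0:x1]
    cs,_=cv2.findContours(k,cv2.RETR_EXTERNAL,cv2.CHAIN_APPROX_NONE)
    return max(cs,key=cv2.contourArea).reshape(-1,2)
def rect(d,c,z):
    # outward half-pixel: contour runs through pixel centres
    P=plane(d,c,z)[:,:2]*1000
    r=cv2.minAreaRect(P.astype(np.float32)); return np.array(r[0]),np.array(r[1]),r[2],cv2.boxPoints(r)
E
python3 - <<'E'
from h import *
d=get('top'); g=cv2.cvtColor(d['image'],cv2.COLOR_BGR2GRAY)
s=get('side'); gs=cv2.cvtColor(s['image'],cv2.COLOR_BGR2GRAY)
print('side greys',[int(gs[y,x]) for x,y in((280,205),(330,220),(314,280),(252,142))])
def go(n,d,m,box,z):
    r=rect(d,blob(d,m,box),z); print(n,r[0].round(1),r[1].round(1),round(r[2],1),r[3].round(0).tolist())
go('plate',d,g>180,(235,205,350,280),.012)
go('tray',d,g>185,(150,225,235,305),.025)
go('sq',d,g>195,(375,223,450,245),.032)
go('cap',d,g<100,(235,205,280,250),.126)
go('spare',d,g<100,(190,255,225,292),.023)
go('plateS',s,gs>125,(255,165,300,232),.012)
go('sqS',s,gs>150,(300,248,330,302),.032)
E
```

```text
side greys [178, 97, 248, 244]
plate [513.   27.9] [274.3 109.6] 76.2 [[427.0, -92.0], [534.0, -118.0], [599.0, 148.0], [492.0, 174.0]]
tray [456.1 325.8] [178.9  95. ] 53.2 [[365.0, 283.0], [441.0, 226.0], [548.0, 369.0], [472.0, 426.0]]
sq [ 533.9 -328. ] [174.   28.8] 84.7 [[512.0, -413.0], [540.0, -416.0], [556.0, -243.0], [528.0, -240.0]]
cap [533.9 121.7] [55.3 50.8] 74.7 [[502.0, 102.0], [551.0, 88.0], [566.0, 142.0], [517.0, 155.0]]
spare [426.  286.9] [40.2 39.3] 37.9 [[398.0, 290.0], [422.0, 259.0], [454.0, 284.0], [430.0, 315.0]]
plateS [509.9  24.1] [278.9 112.6] 76.3 [[422.0, -98.0], [532.0, -125.0], [598.0, 146.0], [488.0, 173.0]]
sqS [ 530.7 -330.3] [172.9  29. ] 84.8 [[508.0, -415.0], [537.0, -418.0], [553.0, -245.0], [524.0, -243.0]]
```

Emit:
drive_tool(
  rows=[
    [[0.034,-0.032,0],0],
    [[0.034,-0.032,0],0],
    [[0.034,-0.032,0],0],
    [[0.034,-0.032,0],0],
    [[0.034,-0.032,0],0],
    [[0.034,-0.032,0],0],
    [[0.034,-0.032,0],0],
    [[0.034,-0.032,0],0],
    [[0.034,-0.032,0],0],
    [[0.034,-0.032,0],0],
  ],
  jaw=0.4,
)

```text
t: 1.3
tool_pos: [0.4362, -0.1346, 0.3042]
tool_rot: [3.069, 0.666, 0.001]
contact_force: [0.2, -1.2, 0.7]
opening: 0.0513
grip_force: 0.0
```

Emit:
drive_tool(
  rows=[
    [[0.034,-0.032,0],0],
    [[0.034,-0.032,0],0],
    [[0.034,-0.032,0],0],
    [[0.034,-0.032,0],0],
  ],
)

```text
t: 1.7
tool_pos: [0.5068, 0.0385, 0.3042]
tool_rot: [3.07, 0.667, 0.001]
contact_force: [0.2, -0.9, 0.7]
opening: 0.0514
grip_force: 0.0
```

Emit:
drive_tool(
  rows=[
    [[0,0,0],-0.13],
    [[0,0,0],-0.13],
    [[0,0,0],-0.13],
    [[0,0,0],-0.13],
    [[0,0,0],-0.13],
    [[0,0,0],-0.13],
    [[0,0,0],-0.13],
    [[0,0,0],0],
    [[0,0,0],0],
  ],
)

```text
t: 2.6
tool_pos: [0.5065, 0.0365, 0.3039]
tool_rot: [-2.467, -1.945, -0.0]
contact_force: [-1.1, -0.1, -0.1]
opening: 0.0512
grip_force: 0.0
```

```bash
cat >> h.py <<'E'
def state():
    o=ctrl.get_obs(); R=cv2.Rodrigues(o['tool_rot'])[0]
    print('t',round(o['t'],2),'pos',o['tool_pos'].round(4),'yaw',np.degrees(np.arctan2(R[1,0],R[0,0])).round(2),'tilt',R[:,2].round(4),'F',o['contact_force'].round(1),'M',o['wrist_torque'].round(2),'open',round(o['opening'],4),'grip',o['grip_force'])
    return o,R
def to(x,y,z,yaw=None):
    o,R=state(); print('shift',(R.T@(np.array([x,y,z])-o['tool_pos'])).round(4))
    if yaw is not None:
        a=np.degrees(np.arctan2(R[1,0],R[0,0])); print('turn',np.radians(a-yaw).round(4))
E
python3 - <<'E'
from h import *
to(.535,.123,.25,76.2)
E
```

```text
t 2.6 pos [0.5065 0.0365 0.3039] yaw 76.5 tilt [-0.  0. -1.] F [-1.1 -0.1 -0.1] M [ 0.01 -0.02  0.03] open 0.0512 grip 0.0
shift [0.0908 0.0075 0.0539]
turn 0.0052
```

Emit:
drive_tool(
  rows=[
    [[0.03,0.0025,0],0],
    [[0.03,0.0025,0],0.005],
    [[0.031,0.0025,0],0],
    [[0,0,0.03],0],
    [[0,0,0.02],0],
    [[0,0,0],0],
    [[0,0,0],0],
  ],
)

```text
t: 3.3
tool_pos: [0.5349, 0.1231, 0.254]
tool_rot: [-2.47, -1.94, 0.001]
contact_force: [-0.1, 0.2, 1.2]
opening: 0.0514
grip_force: 0.0
```

```bash
python3 - <<'E'
from h import *
state()
t=get('top'); s=get('side')
for d in(t,s):
    p=proj(d,[[.535,.123,.158],[.535,.123,.122],[.535,.123,.18]]); print(p.round(1))
a=cv2.resize(t['image'][190:270,220:300],(400,400),interpolation=cv2.INTER_CUBIC)
b=cv2.resize(s['image'][110:190,240:320],(400,400),interpolation=cv2.INTER_CUBIC)
cv2.imwrite('pics/c3.png',np.hstack([a,b]))
E
```

```text
t 3.3 pos [0.5349 0.1231 0.254 ] yaw 76.29 tilt [-5.e-04 -1.e-04 -1.e+00] F [-0.1  0.2  1.2] M [ 0.03 -0.04  0.03] open 0.0514 grip 0.0
[[254.  229.4]
 [255.9 231.6]
 [252.8 228. ]]
[[275.8 147.8]
 [276.5 155.2]
 [275.5 143.2]]
```

View pics/c3.png

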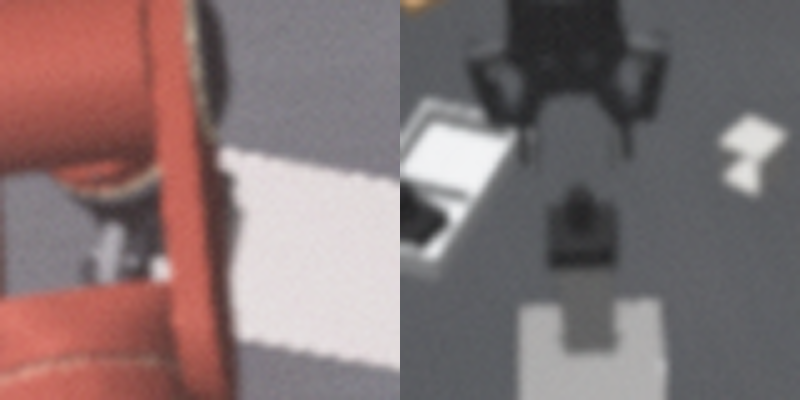

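The side crop shows the knob top at about (275.6,147.5), against a prediction of (275.8,147.8). It lies centred between the fingers, so I descend.

Emit:
drive_tool(
  rows=[
    [[0,0,0.02],0],
    [[0,0,0.02],0],
    [[0,0,0.011],0],
    [[0,0,0],0],
    [[0,0,0],0],
  ],
)

```text
t: 3.9
tool_pos: [0.5355, 0.1232, 0.204]
tool_rot: [2.469, 1.941, 0.002]
contact_force: [0.3, 0.1, 0.4]
opening: 0.0516
grip_force: 0.0
```

Emit:
drive_tool(
  rows=[
    [[0,0,0],0],
    [[0,0,0],0],
    [[0,0,0],0],
    [[0,0,0],0],
    [[0,0,0],0],
    [[0,0,0],0],
    [[0,0,0],0],
    [[0,0,0],0],
  ],
  jaw=1,
  grip_force=30,
)

```text
t: 4.7
tool_pos: [0.5357, 0.1233, 0.2043]
tool_rot: [2.469, 1.941, 0.003]
contact_force: [-0.1, -1.3, 5.2]
opening: 0.0194
grip_force: 29.9
```

Emit:
drive_tool(
  rows=[
    [[0,0,-0.01],0],
    [[0,0,-0.02],0],
    [[0,0,-0.03],0],
    [[0,0,0],0],
    [[0,0,0],0],
  ],
)

```text
t: 5.2
tool_pos: [0.535, 0.1232, 0.2633]
tool_rot: [2.469, 1.942, 0.001]
contact_force: [0.4, 0.3, -1.2]
opening: 0.0191
grip_force: 29.6
```

```bash
python3 - <<'E'
from h import *
to(.4812,.3596,.26,76.2)
s=get('side')
cv2.imwrite('pics/c4.png',cv2.resize(s['image'][110:190,220:300],(500,500),interpolation=cv2.INTER_CUBIC))
g=cv2.cvtColor(s['image'],cv2.COLOR_BGR2GRAY)
go=rect(s,blob(s,g>140,(222,125,270,168)),.025); print(go)
print(proj(s,[[.4812,.3596,.004]]))
E
```

```text
t 5.2 pos [0.535  0.1232 0.2633] yaw 76.37 tilt [ 9.e-04  1.e-04 -1.e+00] F [ 0.4  0.3 -1.2] M [-0.06  0.04  0.03] open 0.0191 grip 29.632672369480133
shift [ 0.217  -0.108   0.0033]
turn 0.0029
(array([450.51913452, 321.23254395]), array([180.18154907,  95.80635834]), 53.56976318359375, array([[358.47736, 277.19424],
       [435.56128, 220.30026],
       [542.5609 , 365.27084],
       [465.477  , 422.16483]], dtype=float32))
[[251.62689229 141.72260648]]
```

View pics/c4.png

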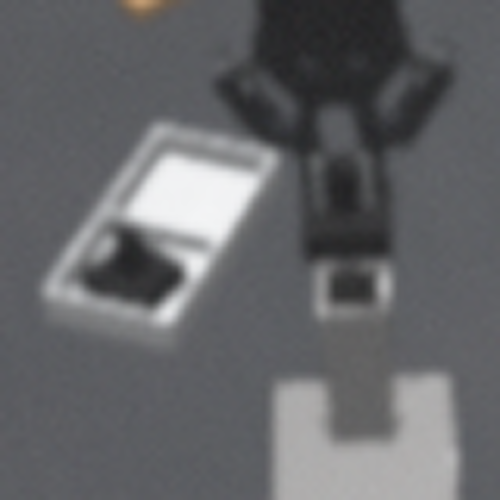

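Emit:
drive_tool(
  rows=[
    [[0.036,-0.018,0],0],
    [[0.036,-0.018,0],0],
    [[0.036,-0.018,0],0],
    [[0.036,-0.018,0],0],
    [[0.036,-0.018,0],0],
    [[0.036,-0.018,0],0],
    [[0,0,0],0.133],
    [[0,0,0],0.133],
    [[0,0,0],0.133],
    [[0,0,0],0],
  ],
)

```text
t: 6.25
tool_pos: [0.4801, 0.3583, 0.2606]
tool_rot: [2.805, 1.415, -0.006]
contact_force: [-0.5, -0.2, -0.8]
opening: 0.0188
grip_force: 29.6
```

Emit:
drive_tool(
  rows=[
    [[0,0,0.03],0],
    [[0,0,0.04],0],
    [[0,0,0.03],0],
    [[0,0,0.02],0],
    [[0,0,0],0],
    [[0,0,0],0],
  ],
)

```text
t: 6.85
tool_pos: [0.4807, 0.3583, 0.1423]
tool_rot: [2.804, 1.416, -0.003]
contact_force: [0.3, 0.3, -0.7]
opening: 0.0187
grip_force: 29.6
```

```bash
python3 - <<'E'
from h import *
to(.481,.359,.102,53.4)
s=get('side')
cv2.imwrite('pics/c5.png',cv2.resize(s['image'][100:180,210:290],(500,500),interpolation=cv2.INTER_CUBIC))
E
```

```text
t 6.85 pos [0.4807 0.3583 0.1423] yaw 53.58 tilt [-1.4e-03 -8.0e-04 -1.0e+00] F [ 0.3  0.3 -0.7] M [ 0.    0.04 -0.04] open 0.0187 grip 29.64612990617752
shift [ 0.0008 -0.0001  0.0403]
turn 0.0031
```

View pics/c5.png

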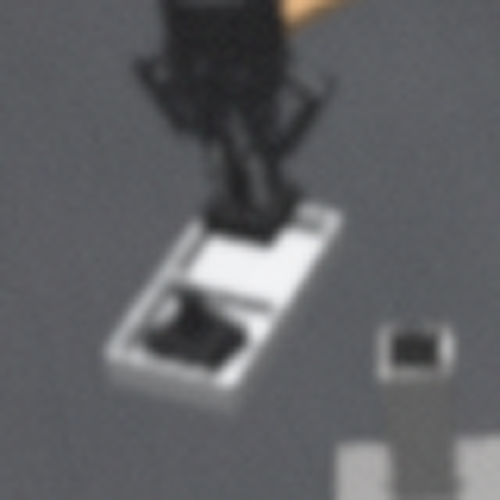

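The cap hangs level over the empty pocket. Lowering it.

Emit:
drive_tool(
  rows=[
    [[0,0,0.015],0],
    [[0,0,0.015],0],
    [[0,0,0.006],0],
    [[0,0,0.003],0],
    [[0,0,0.002],0],
    [[0,0,0],0],
    [[0,0,0],0],
  ],
)

```text
t: 7.6
tool_pos: [0.4813, 0.3588, 0.1024]
tool_rot: [-2.805, -1.414, -0.002]
contact_force: [0.1, -0.5, 0.3]
opening: 0.0192
grip_force: 29.7
```

Emit:
drive_tool(
  rows=[
    [[0,0,0.001],0],
    [[0,0,0.001],0],
    [[0,0,0],0],
    [[0,0,0],0],
  ],
)

```text
t: 8.0
tool_pos: [0.4814, 0.3588, 0.1013]
tool_rot: [2.805, 1.414, 0.001]
contact_force: [-2.0, -1.2, 5.0]
opening: 0.0189
grip_force: 30.3
```

Emit:
drive_tool(
  rows=[
    [[0,0,0],0],
    [[0,0,0],0],
    [[0,0,0],0],
    [[0,0,0],0],
    [[0,0,0],0],
  ],
  jaw=0.5,
)

```text
t: 8.5
tool_pos: [0.4809, 0.3585, 0.0997]
tool_rot: [2.805, 1.414, -0.0]
contact_force: [-0.5, 0.5, 1.0]
opening: 0.043
grip_force: 0.0
```

Emit:
drive_tool(
  rows=[
    [[0,0,-0.01],0],
    [[0,0,-0.03],0],
    [[0,0,-0.04],0],
    [[0,0,-0.045],0],
    [[0,0,-0.045],0],
    [[0,0,-0.04],0],
    [[0,0,0],0],
    [[0,0,0],0],
  ],
)

```text
t: 9.3
tool_pos: [0.4814, 0.3588, 0.3123]
tool_rot: [-2.805, -1.414, -0.006]
contact_force: [-0.1, -0.6, -0.4]
opening: 0.0427
grip_force: 0.0
```

```bash
python3 - <<'E'
from h import *
to(.531,-.344,.31,84.7)
s=get('side')
cv2.imwrite('pics/c6.png',cv2.resize(s['image'][100:180,210:290],(500,500),interpolation=cv2.INTER_CUBIC))
E
```

```text
t 9.3 pos [0.4814 0.3588 0.3123] yaw 53.51 tilt [ 0.0035  0.0019 -1.    ] F [-0.1 -0.6 -0.4] M [-0.02  0.04 -0.04] open 0.0427 grip 0.0
shift [-0.5355  0.4579  0.0011]
turn -0.5444
```

View pics/c6.png

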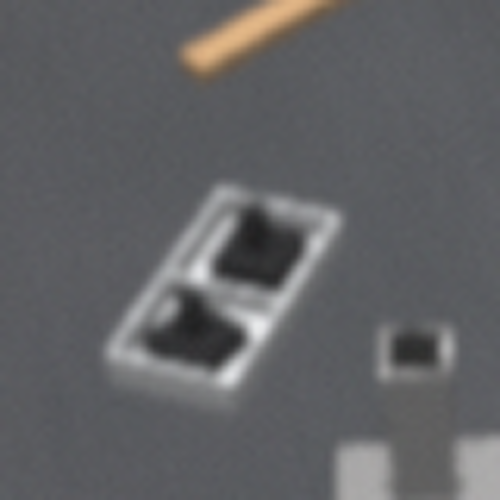

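The cap stands upright in the pocket. Next is the square.

Emit:
drive_tool(
  rows=[
    [[-0.0315,0.027,0],0],
    [[-0.0315,0.027,0],0],
    [[-0.0315,0.027,0],0],
    [[-0.0315,0.027,0],0],
    [[-0.0315,0.027,0],0],
    [[-0.0315,0.027,0],0],
    [[-0.0315,0.027,0],0],
    [[-0.0315,0.027,0],0],
    [[-0.0315,0.027,0],0],
    [[-0.0315,0.027,0],0],
  ],
  jaw=0.4,
)

```text
t: 10.35
tool_pos: [0.5096, -0.0567, 0.3074]
tool_rot: [-2.803, -1.413, 0.005]
contact_force: [-0.1, -0.4, -0.8]
opening: 0.0511
grip_force: 0.0
```

Emit:
drive_tool(
  rows=[
    [[-0.0315,0.027,0],0],
    [[-0.0315,0.027,0],0],
    [[-0.0315,0.027,0],0],
    [[-0.0315,0.027,0],0],
    [[0,0,0],-0.136],
    [[0,0,0],-0.136],
    [[0,0,0],-0.136],
    [[0,0,0],-0.136],
    [[0,0,0],0],
    [[0,0,0],0],
  ],
)

```text
t: 11.35
tool_pos: [0.522, -0.2205, 0.3081]
tool_rot: [-2.323, -2.111, 0.001]
contact_force: [0.4, 0.9, 0.7]
opening: 0.0514
grip_force: 0.0
```

```bash
python3 - <<'E'
from h import *
to(.531,-.344,.2,84.7)
t=get('top','t7.png'); g=cv2.cvtColor(t['image'],cv2.COLOR_BGR2GRAY)
s=get('side','s7.png'); gs=cv2.cvtColor(s['image'],cv2.COLOR_BGR2GRAY)
def go(n,d,m,box,z):
    r=rect(d,blob(d,m,box),z); print(n,r[0].round(1),r[1].round(1),round(r[2],1),r[3].round(0).tolist())
go('plate',t,g>180,(235,205,350,280),.012)
go('plateS',s,gs>135,(255,165,300,232),.012)
go('sqT',t,g>195,(375,223,450,245),.032)
go('sqS',s,gs>180,(300,248,330,302),.032)
cap=blob(t,g<90,(160,235,200,275)); print('cap dark px',cap.mean(0))
# predicted tube-top corners
o=np.array([.535,.123]); a=np.radians(-103.8); u=np.array([np.cos(a),np.sin(a)]); v=np.array([-u[1],u[0]])
C=[[*(o+.02*i*u+.02*j*v),.122] for i,j in((1,1),(1,-1),(-1,-1),(-1,1))]
pt,ps=proj(t,C),proj(s,C); print(pt.round(1),ps.round(1))
q=t['image'].copy(); 
A=cv2.resize(t['image'][195:275,235:315],(400,400),interpolation=cv2.INTER_CUBIC); B=cv2.resize(s['image'][140:220,245:325],(400,400),interpolation=cv2.INTER_CUBIC)
for p in pt: cv2.circle(A,tuple(((p-[235,195]+.5)*5).astype(int)),2,(0,0,255),-1)
for p in ps: cv2.circle(B,tuple(((p-[245,140]+.5)*5).astype(int)),2,(0,0,255),-1)
cv2.imwrite('pics/c8.png',np.hstack([A,B]))
E
```

```text
t 11.35 pos [ 0.522  -0.2205  0.3081] yaw 84.51 tilt [-0.0026  0.0016 -1.    ] F [0.4 0.9 0.7] M [-0.03 -0.02  0.01] open 0.0514 grip 0.0
shift [-0.1222  0.0211  0.1079]
turn -0.0033
plate [513.2  27.8] [274.3 109.4] 76.1 [[427.0, -92.0], [533.0, -118.0], [599.0, 148.0], [493.0, 174.0]]
plateS [509.9  23.5] [270.3 112.2] 76.3 [[424.0, -95.0], [533.0, -121.0], [596.0, 142.0], [487.0, 168.0]]
sqT [ 529.  -377.1] [75.7 27.2] 87.0 [[513.0, -414.0], [541.0, -416.0], [544.0, -340.0], [517.0, -339.0]]
sqS [ 530.4 -329.9] [170.9  26.8] 85.0 [[510.0, -414.0], [536.0, -416.0], [551.0, -246.0], [524.0, -244.0]]
cap dark px [183.14634146 257.97560976]
[[264.4 226. ]
 [261.3 239.9]
 [247.3 237.1]
 [250.5 223.2]] [[282.1 158.8]
 [270.9 159.3]
 [270.9 151.8]
 [281.9 151.3]]
```

View pics/c8.png

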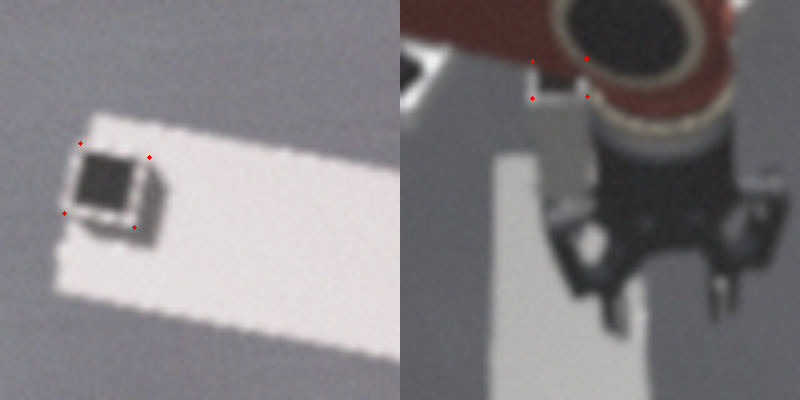

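The tube-top prediction agrees with both views: red dots sit on the rim within about 1–2 mm. I move over the grip and descend.

Emit:
drive_tool(
  rows=[
    [[-0.031,0.005,0],-0.005],
    [[-0.031,0.005,0],0],
    [[-0.031,0.005,0],0],
    [[-0.03,0.005,0],0],
    [[0,0,0.035],0],
    [[0,0,0.04],0],
    [[0,0,0.033],0],
    [[0,0,0],0],
    [[0,0,0],0],
  ],
)

```text
t: 12.35
tool_pos: [0.5314, -0.3449, 0.2018]
tool_rot: [-2.317, -2.12, 0.0]
contact_force: [0.6, -0.1, 1.3]
opening: 0.0509
grip_force: 0.0
```

```bash
python3 - <<'E'
from h import *
to(.5303,-.3444,.081,84.8)
s=get('side')
cv2.imwrite('pics/c9.png',cv2.resize(s['image'][210:310,270:370],(600,600),interpolation=cv2.INTER_CUBIC))
print(proj(s,[[.5303,-.3444,.032]]))
E
```

```text
t 12.35 pos [ 0.5314 -0.3449  0.2018] yaw 84.92 tilt [-9.e-04  8.e-04 -1.e+00] F [ 0.6 -0.1  1.3] M [0.04 0.01 0.03] open 0.0509 grip 0.0
shift [ 0.0003 -0.001   0.1208]
turn 0.0021
[[314.28619635 275.81070229]]
```

View pics/c9.png

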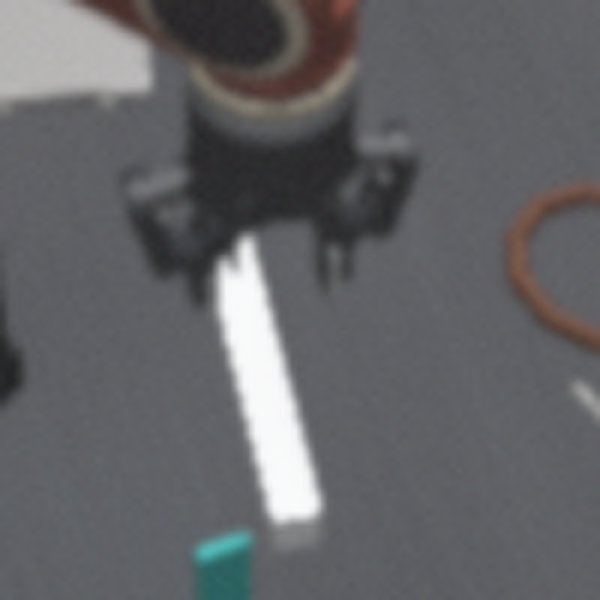

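The fingers straddle the aluminium foot, whose centre at the grip is about (314,276), as predicted. I descend and grip.

Emit:
drive_tool(
  rows=[
    [[0,-0.001,0.03],0],
    [[0,0,0.035],0],
    [[0,0,0.03],0],
    [[0,0,0.018],0],
    [[0,0,0.008],0],
    [[0,0,0],0],
    [[0,0,0],0],
  ],
)

```text
t: 13.1
tool_pos: [0.5316, -0.3459, 0.0831]
tool_rot: [2.314, 2.119, 0.001]
contact_force: [-0.4, 0.6, 0.2]
opening: 0.0513
grip_force: 0.0
```

Emit:
drive_tool(
  rows=[
    [[0,0,0],0],
    [[0,0,0],0],
    [[0,0,0],0],
    [[0,0,0],0],
    [[0,0,0],0],
    [[0,0,0],0],
    [[0,0,0],0],
    [[0,0,0],0],
  ],
  jaw=1,
  grip_force=80,
)

```text
t: 13.9
tool_pos: [0.5313, -0.3457, 0.0829]
tool_rot: [2.315, 2.12, 0.0]
contact_force: [-0.3, 0.2, 5.9]
opening: 0.0224
grip_force: 80.6
```

```bash
python3 - <<'E'
from h import *
state()
E
```

```text
t 13.9 pos [ 0.5313 -0.3457  0.0829] yaw 84.96 tilt [ 0.0019 -0.0018 -1.    ] F [-0.3  0.2  5.9] M [0.05 0.17 0.05] open 0.0224 grip 80.62343001365662
```

Emit:
drive_tool(
  rows=[
    [[0,0,-0.01],0],
    [[0,0,-0.02],0],
    [[0,0,-0.02],0],
    [[0,0,0],0.077],
    [[0,0,0],0.076],
    [[0,0,0],0],
    [[0,0,0],0],
  ],
  grip_force=110,
)

```text
t: 14.6
tool_pos: [0.5298, -0.3444, 0.1299]
tool_rot: [-2.469, -1.939, 0.001]
contact_force: [-0.4, 0.6, -4.4]
opening: 0.022
grip_force: 108.2
```

```bash
python3 - <<'E'
from h import *
to(.4966,-.0335,.13,76.2)
s=get('side'); gs=cv2.cvtColor(s['image'],cv2.COLOR_BGR2GRAY)
r=rect(s,blob(s,gs>180,(290,220,340,302)),.082); print(r)
E
```

```text
t 14.6 pos [ 0.5298 -0.3444  0.1299] yaw 76.29 tilt [-0.0017  0.0013 -1.    ] F [-0.4  0.6 -4.4] M [-0.12  0.02 -0.03] open 0.022 grip 108.23913931846619
shift [ 0.2942 -0.106   0.0003]
turn 0.0015
(array([ 521.12615967, -369.28570557]), array([89.33599091, 25.76177979]), 76.44602966308594, array([[ 498.13556, -409.69092],
       [ 523.1799 , -415.72845],
       [ 544.11676, -328.8805 ],
       [ 519.07245, -322.84296]], dtype=float32))
```

Emit:
drive_tool(
  rows=[
    [[0.02,-0.008,0],0],
    [[0.035,-0.013,0],0],
    [[0.035,-0.013,0],0],
    [[0.035,-0.013,0],0],
    [[0.035,-0.013,0],0],
    [[0.035,-0.013,0],0],
    [[0.035,-0.013,0],0],
    [[0.035,-0.013,0],0],
    [[0.029,-0.007,0],0],
    [[0,0,0],0],
  ],
)

```text
t: 15.65
tool_pos: [0.4967, -0.0311, 0.1303]
tool_rot: [-2.466, -1.943, 0.0]
contact_force: [-0.3, 0.5, -4.7]
opening: 0.0219
grip_force: 108.4
```

Emit:
drive_tool(
  rows=[
    [[0,0,0.015],0],
    [[0,0,0.01],0],
    [[0,0,0.004],0],
    [[0,0,0],0],
    [[0,0,0],0],
  ],
)

```text
t: 16.15
tool_pos: [0.4979, -0.0346, 0.102]
tool_rot: [2.473, 1.938, 0.0]
contact_force: [0.7, 0.5, -4.3]
opening: 0.0219
grip_force: 108.5
```

```bash
python3 - <<'E'
from h import *
to(.5061,.0053,.095,76.2)
E
```

```text
t 16.15 pos [ 0.4979 -0.0346  0.102 ] yaw 76.16 tilt [ 0. -0. -1.] F [ 0.7  0.5 -4.3] M [-0.17  0.04 -0.05] open 0.0219 grip 108.49066257476807
shift [ 0.0407 -0.0015  0.007 ]
turn -0.0007
```

Emit:
drive_tool(
  rows=[
    [[0.015,-0.0015,0],0],
    [[0.013,0,0],0],
    [[0.004,0,0],0],
    [[0,0,0.004],0],
    [[0,0,0.002],0],
    [[0,0,0],0],
    [[0,0,0],0],
  ],
)

```text
t: 16.85
tool_pos: [0.5037, -0.0031, 0.0957]
tool_rot: [-2.473, -1.938, 0.001]
contact_force: [-0.3, 0.1, -5.0]
opening: 0.0216
grip_force: 108.5
```

Emit:
drive_tool(
  rows=[
    [[0,0,0.001],0],
    [[0,0,0],0],
    [[0,0,0],0],
  ],
)

```text
t: 17.15
tool_pos: [0.504, -0.0029, 0.095]
tool_rot: [2.472, 1.938, 0.0]
contact_force: [-0.5, -0.3, -4.0]
opening: 0.0217
grip_force: 108.8
```

```bash
python3 - <<'E'
from h import *
to(.5061,.0053,.095,76.2)
E
```

```text
t 17.15 pos [ 0.504  -0.0029  0.095 ] yaw 76.18 tilt [ 3.e-04 -1.e-04 -1.e+00] F [-0.5 -0.3 -4. ] M [-0.12 -0.   -0.04] open 0.0217 grip 108.75115871429443
shift [0.0084 0.0001 0.    ]
turn -0.0004
```

Emit:
drive_tool(
  rows=[
    [[0,0,0.001],0],
    [[0,0,0.001],0],
    [[0,0,0],0],
    [[0,0,0],0],
  ],
)

```text
t: 17.55
tool_pos: [0.5042, -0.0029, 0.0949]
tool_rot: [-2.472, -1.938, 0.002]
contact_force: [-7.2, -0.3, 10.3]
opening: 0.0218
grip_force: 110.9
```

```bash
python3 - <<'E'
from h import *
state()
E
```

```text
t 17.55 pos [ 0.5042 -0.0029  0.0949] yaw 76.2 tilt [-1.1e-03 -2.0e-04 -1.0e+00] F [-7.2 -0.3 10.3] M [-0.03  1.28 -0.  ] open 0.0218 grip 110.86917042732239
```

Emit:
drive_tool(
  rows=[
    [[0.003,0,0],0],
    [[0.002,0,0],0],
    [[0.001,0,0],0],
    [[0,0,0],0],
    [[0,0,0],0],
  ],
)

```text
t: 18.05
tool_pos: [0.5068, 0.0021, 0.095]
tool_rot: [2.469, 1.937, 0.001]
contact_force: [-1.4, -4.7, 5.0]
opening: 0.0218
grip_force: 109.9
```

Emit:
drive_tool(
  rows=[
    [[0.001,0,0],0],
    [[0,0,0],0],
    [[0,0,0],0],
  ],
)

```text
t: 18.35
tool_pos: [0.5071, 0.003, 0.095]
tool_rot: [2.469, 1.936, 0.001]
contact_force: [-1.5, -5.7, 6.5]
opening: 0.022
grip_force: 109.9
```

Emit:
drive_tool(
  rows=[
    [[0.001,0,0],0],
    [[0,0,0],0],
    [[0,0,0],0],
  ],
)

```text
t: 18.65
tool_pos: [0.5074, 0.0039, 0.095]
tool_rot: [2.469, 1.936, 0.002]
contact_force: [-0.7, -5.1, 4.9]
opening: 0.0218
grip_force: 109.9
```

Emit:
drive_tool(
  rows=[
    [[0.001,0,0],0],
    [[0,0,0],0],
    [[0,0,0],0],
  ],
)

```text
t: 18.95
tool_pos: [0.5076, 0.0045, 0.095]
tool_rot: [2.468, 1.936, 0.0]
contact_force: [-2.5, -6.9, 5.0]
opening: 0.0215
grip_force: 109.8
```

Emit:
drive_tool(
  rows=[
    [[0.001,0,0],0],
    [[0,0,0],0],
    [[0,0,0],0],
  ],
)

```text
t: 19.25
tool_pos: [0.5076, 0.0047, 0.0949]
tool_rot: [2.467, 1.936, -0.002]
contact_force: [-3.4, -11.8, 6.4]
opening: 0.0215
grip_force: 110.0
```

Emit:
drive_tool(
  rows=[
    [[0.001,0,0],0],
    [[0,0,0],0],
    [[0,0,0],0],
  ],
)

```text
t: 19.55
tool_pos: [0.5077, 0.0048, 0.095]
tool_rot: [2.466, 1.935, -0.005]
contact_force: [-4.4, -14.4, 6.3]
opening: 0.022
grip_force: 110.1
```

```bash
python3 - <<'E'
from h import *
state()
E
```

```text
t 19.55 pos [0.5077 0.0048 0.095 ] yaw 76.25 tilt [ 0.0017 -0.0076 -1.    ] F [ -4.4 -14.4   6.3] M [-2.11  0.68  0.02] open 0.022 grip 110.1000452041626
```

Emit:
drive_tool(
  rows=[
    [[0,0,0.001],0],
    [[0,0,0.001],0],
    [[0,0,0],0],
    [[0,0,0],0],
  ],
)

```text
t: 19.95
tool_pos: [0.5079, 0.0048, 0.0949]
tool_rot: [2.467, 1.936, -0.007]
contact_force: [-12.5, -13.9, 20.0]
opening: 0.0218
grip_force: 111.9
```

```bash
python3 - <<'E'
from h import *
state()
s=get('side','s10.png'); gs=cv2.cvtColor(s['image'],cv2.COLOR_BGR2GRAY); t=get('top','t10.png')
o=np.array([.535,.123]); a=np.radians(-103.8); u=np.array([np.cos(a),np.sin(a)]); v=np.array([-u[1],u[0]])
r=rect(s,blob(s,(gs>215),(255,150,305,235)),.044); print(r[0],r[1],r[2])
for p in r[3]/1000: print(((p-o)@u).round(4),((p-o)@v).round(4))
E
```

```text
t 19.95 pos [0.5079 0.0048 0.0949] yaw 76.25 tilt [ 1.0e-04 -7.5e-03 -1.0e+00] F [-12.5 -13.9  20. ] M [-1.99  1.99 -0.04] open 0.0218 grip 111.94845199584961
[501.27874756 -12.46391296] [100.00719452  21.30047989] 75.82086944580078
0.1895 -0.0114
0.1897 0.0099
0.0897 0.0105
0.0895 -0.0108
```

Emit:
drive_tool(
  rows=[
    [[0.0005,-0.0005,0.0005],0],
    [[0.0005,-0.0005,0.0005],0],
    [[0,0,0],0],
    [[0,0,0],0],
    [[0,0,0],0],
  ],
)

```text
t: 20.55
tool_pos: [0.5078, 0.005, 0.0949]
tool_rot: [2.464, 1.935, -0.008]
contact_force: [-11.9, -18.6, 23.9]
opening: 0.0218
grip_force: 112.5
```

```bash
python3 - <<'E'
from h import *
state()
E
```

```text
t 20.55 pos [0.5078 0.005  0.0949] yaw 76.27 tilt [ 0.0012 -0.01   -0.9999] F [-11.9 -18.6  23.9] M [-2.56  2.24 -0.01] open 0.0218 grip 112.51160144805908
```

Emit:
drive_tool(
  rows=[
    [[0,-0.0005,0.001],0],
    [[0,-0.0005,0.0005],0],
    [[0,0,0],0],
    [[0,0,0],0],
    [[0,0,0],0],
    [[0,0,0],0],
    [[0,0,0],0],
  ],
)

```text
t: 21.25
tool_pos: [0.5077, 0.0051, 0.0949]
tool_rot: [2.463, 1.934, -0.007]
contact_force: [-15.2, -19.8, 30.1]
opening: 0.0219
grip_force: 113.4
```

```bash
python3 - <<'E'
from h import *
o,R=state()
s=get('side'); gs=cv2.cvtColor(s['image'],cv2.COLOR_BGR2GRAY)
q=np.array([.535,.123]); a=np.radians(-103.8); u=np.array([np.cos(a),np.sin(a)]); v=np.array([-u[1],u[0]])
r=rect(s,blob(s,(gs>215),(255,150,305,235)),.044)
for p in r[3]/1000: print(((p-q)@u).round(4),((p-q)@v).round(4))
print('along/lat',o['contact_force'][:2]@u,o['contact_force'][:2]@v)
E
```

```text
t 21.25 pos [0.5077 0.0051 0.0949] yaw 76.27 tilt [ 0.0026 -0.0105 -0.9999] F [-15.2 -19.8  30.1] M [-2.63  2.64 -0.06] open 0.0219 grip 113.3948028087616
0.1895 -0.0114
0.1897 0.0099
0.0897 0.0105
0.0895 -0.0108
along/lat 22.83737873314055 -10.065785541881215
```

Emit:
drive_tool(
  rows=[
    [[0,-0.001,0],0],
    [[0,-0.001,0],0],
    [[0,0,0],0],
    [[0,0,0],0],
    [[0,0,0],0],
    [[0,0,0],0],
  ],
)

```text
t: 21.9
tool_pos: [0.5072, 0.0051, 0.0949]
tool_rot: [2.46, 1.931, -0.001]
contact_force: [-6.9, -19.9, 22.9]
opening: 0.0215
grip_force: 112.5
```

```bash
python3 - <<'E'
from h import *
state()
E
```

```text
t 21.9 pos [0.5072 0.0051 0.0949] yaw 76.26 tilt [ 0.0079 -0.0114 -0.9999] F [ -6.9 -19.9  22.9] M [-2.82  1.51 -0.02] open 0.0215 grip 112.4728524684906
```

Emit:
drive_tool(
  rows=[
    [[0,0.001,0],0],
    [[0,0.001,0],0],
    [[0,0.001,0],0],
    [[0,0,0],0],
    [[0,0,0],0],
    [[0,0,0],0],
    [[0,0,0],0],
    [[0,0,0],0],
  ],
)

```text
t: 22.7
tool_pos: [0.5079, 0.005, 0.0949]
tool_rot: [2.465, 1.935, -0.01]
contact_force: [-18.1, -17.6, 33.7]
opening: 0.0218
grip_force: 113.9
```

```bash
python3 - <<'E'
from h import *
state()
E
```

```text
t 22.7 pos [0.5079 0.005  0.0949] yaw 76.27 tilt [-0.     -0.01   -0.9999] F [-18.1 -17.6  33.7] M [-2.52  3.21 -0.05] open 0.0218 grip 113.91616344451904
```

```bash
python3 -c "
from station import ctrl
print(ctrl.finish_job())"
```

```text
the job is handed in; nothing more can be done
None
```

I handed the job in at about 23 s: the cap stands upright in the empty tray pocket, and the gripper holds the square in the corner, pressing with about 34 N down and 21 N against the tube; flat contact was judged from forces and tilt, not seen.

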